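Sieve stray nuts out of the hose couplings and dock the sieve

ROBOT

A 7-joint arm with a two-finger parallel gripper is mounted at the origin on the work surface. World frame = base frame: x ahead of the robot, y to its left, z up, the work surface at z = 0. Lengths are in m, angles in rad, forces in N, time in s.
With the tool pointing down it reaches from about 0.4 to 0.85 m from the base axis. Payload 4.5 kg.
Tool frame: the origin (TCP) lies at the centre of the arm's flange, where the gripper is bolted on; the fingertips stand r.tcp_to_tips ahead of it and the grasp point (between the pads) lies 147 mm ahead of it (r.tcp_to_tips is the distance from the TCP to the fingertips, in m); x points along the fingers, y is the direction in which the jaws open and shut, and the axes are right-handed (so a half turn about x gives the same grasp; the last joint's range is limited). The gripper opens to 88 mm and grips with 3 to 60 N. Pads are 18 mm wide; open, the fingers measure 123 mm over their backs; the gripper's body (75 mm by 187 mm) begins 45 mm behind the grasp point.
Start: joints at [-1.22, 0.689, -0.195, 1.565, 0.157, 0.902, -0.215], TCP at [0.195, 0.594, 0.405] pointing down, gripper open.
Joint ranges: [-3.01, 3.01], [-0.46, 2.08], [-1.47, 1.51], [0.13, 2.56], [-1, 4.14], [0.04, 2.09], [-2.66, 2.66]. Speed limits (rad/s): [2.57, 2.57, 3.14, 3.14, 3.14, 3.14, 3.14].

INTERFACE

Orientations are given as a unit quaternion [x, y, z, w].
In Python, from plant import r, eyes gives the robot as it stands.
- The arm moves only by the tool carry_out, never from a script. Its argument "targets" is text: rows parted by semicolons, each of 5 numbers parted by spaces: the opening, from 0 (shut) to 1 (fully open), then the shift along the tool's x, y, z in mm, then the turn about the tool's x in rad. A call has 1 to 20 rows; each row shifts and turns the commanded pose from where the row before left it, along the tool's axes as they then stand; what a row does not reach is not made up. A row lasts 1/12 s, in which the tool goes at most 41.7 mm and 7.16 degrees, less where a joint would pass 70% of its speed; a pose out of reach is approached as far as the arm can. A call is refused whole if a number of a shift passes 41.7 or a number of a turn 0.125, either way. A call with a gripper value outside its range is refused whole. The fingers move at their own pace and stop on an object; "force" is the grip in N (left out, the last holds). Time passes only in rows, so rows that do not move let the fingers close. It gives the time, the measured TCP pose, the force and the opening at its end, in the units of the state.
- r.get_state(): the state, without advancing time (a new reading comes with each control period).
- eyes.snapshot(name): name is "scene" or "top" or "wrist"; returns (picture, depth): 480x640x3 uint8, blue, green, red; 480x640 float32, m along the optical axis (not along the pixel's ray), 0 where there is no reading.
- eyes.camera_params(name): a dict with "intrinsics" (3x3 intrinsics, pixels), "rvec" (rotation vector, rad) and "tvec" (3), from world to camera coordinates, as OpenCV has them; the wrist camera has in their place "T_tool_cam" (4x4, takes a point from camera to tool coordinates, whose origin is the TCP and whose axes are the tool frame's). Camera axes: x right, y down, z forward; pixel columns grow to the right and rows downward; lengths in m; the calibration is good to about 2 mm. The wrist camera is an equidistant fisheye: a pixel r from the principal point sees the ray r / f radians off the axis. A picture is of the moment at which its call begins: read the wrist's pose just before it. camera_params takes no time and is no camera call.
- r.finish_job(): hands the job in, once; it reports no verdict.
The state is a dict: "clock": time; "q": joint angles; "qd": joint speeds; "joint_torque": joint torques, N m; "tool_pos": TCP position; "eef_rot": TCP orientation; "contact_force": force on the tool from outside, world axes, zero at the start; "moment": the same for the moment, N m; "opening": opening from 0.0 (shut) to 1.0 (fully open).
Only numpy, scipy, OpenCV 4.12 (cv2) and the standard library are available. Lean on these libraries where they do the work, as an engineer would, in place of code of your own. Each camera call takes 0.05 s, during which the arm holds its last target.

TASK

The sieve holds hose couplings with stray hex nuts among them. Lift it by its handle and, keeping it level, shake it side to side over the grey catch bin until all four nuts have fallen through into the bin and only the three couplings remain; leave the sorting to the sieve, do not pick at the parts. Then set the sieve gently down in the docking nest, feeling for the holes because its locator rail may be clamped anywhere along its adjustment, until both pins are fully home and the tabs lie flat on the blocks; let go, and leave the other things on the bench where they are.

Things in the scene. Friction and masses are not known exactly. Their poses are not given: they have to be found in the camera images.
- sieve: Sorting sieve of stainless sheet with a bridge handle, 246 x 118 x 112 mm, about 0.42 kg empty. Origin: under its centre, level with the undersides of its four 20 mm rubber feet, on which it starts on the bench; x along its length and its handle, y across (the side-to-side direction), z up. Walls reach 60 mm above the origin.
- sieve_grip (a point): Centre of the sieve's handle grip, 100 mm above the sieve's origin; axes as the sieve's. The grip is a black bar with flat sides along x, 110 mm long, 18 mm wide (y), 24 mm high, fixed to the sieve. Couplings in the sieve reach 61 mm above its origin, so 27 mm are free under the grip.
- sieve_sheet (a point): Centre of the perforated sheet's top, 23 mm above the sieve's origin; 192 x 112 mm inside. Blank middle strip (|y| under 14 mm), on either side a row of holes 26 mm (x) by 28 mm (y), |y| 14 to 42 mm, 6 mm apart, rows staggered. Friction of parts on it about 0.30, +-20%: they ride along in soft motion and slide once it is jerked sideways with more than about 3.5 m/s2.
- pin_a (a point): Tip of the locating pin under the end tab at the sieve's +x (111 mm from its centre). It points down: 8 mm thick, 16 mm long, its last 4 mm tapering to 5 mm. The tab (24 x 50 mm) has its underside 20 mm above the sieve's origin.
- pin_b (a point): Tip of the like pin under the tab at the sieve's -x end.
- nest: Docking nest: aluminium base plate 310 x 110 x 12 mm, fixed to the bench, carrying a locator rail with two blocks (30 x 56 mm, tops 42 mm above the bench). Origin: under the base plate's centre, on the bench; x along its length, z up. With the sieve home its tabs lie on the block tops, its origin is 22 mm above the nest's origin, its x along the nest's x; either way round fits.
- nest_mid (a point): Middle of the rail's adjusting range, 42 mm above the nest's origin; fixed to the base plate. The rail is clamped anywhere within 8 mm of it along the nest's x, which no reading tells. From the rail's middle at +111 mm a round hole 10 mm wide, at -111 mm a slot 16 (x) by 10 mm (y), both 22 mm deep, 1.5 mm chamfer. Off the holes, pins land on the block tops, sieve origin 38 mm up.
- bin: Catch bin, grey open container fixed to the bench, outside 270 (x) x 230 (y) x 70 mm high, walls and floor 5 mm. Origin: centre of its underside.
- nut1: Steel hex nut, 18 mm across flats (21 mm over the corners), 10 mm thick, 16 g; starts lying on the blank middle strip of the sieve. Origin: centre of its lower face.
- nut2: Steel hex nut, 18 mm across flats (21 mm over the corners), 10 mm thick, 16 g; starts lying on the blank middle strip of the sieve. Origin: centre of its lower face.
- nut3: Steel hex nut, 18 mm across flats (21 mm over the corners), 10 mm thick, 16 g; starts lying on the blank middle strip of the sieve. Origin: centre of its lower face.
- nut4: Steel hex nut, 18 mm across flats (21 mm over the corners), 10 mm thick, 16 g; starts lying on the blank middle strip of the sieve. Origin: centre of its lower face.
- coupling1: Black plastic hose coupling: 38 x 34 x 38 mm block with a round spigot of 34 mm diameter at both ends, 76 mm long along its y, 45 g; starts in the sieve and is too large for the holes. Origin: centre of the underside.
- coupling2: Black plastic hose coupling: 38 x 34 x 38 mm block with a round spigot of 34 mm diameter at both ends, 76 mm long along its y, 45 g; starts in the sieve and is too large for the holes. Origin: centre of the underside.
- coupling3: Black plastic hose coupling: 38 x 34 x 38 mm block with a round spigot of 34 mm diameter at both ends, 76 mm long along its y, 45 g; starts in the sieve and is too large for the holes. Origin: centre of the underside.
- screwdriver: Bystander: screwdriver, 170 mm long, loose on the bench. Origin about its middle, on the bench.
- wrench: Bystander: open wrench, 170 mm long, loose on the bench. Origin about its middle, on the bench.
- spare_coupling: Bystander: one more hose coupling, the same as those in the sieve, loose on the bench. Origin: centre of the underside.
- oiler: Bystander: white plastic bottle, diameter 44 mm, 110 mm high, standing. Origin: centre of the underside.
- plug_gauge: Bystander: steel plug gauge, diameter 32 mm, 88 mm high, standing. Origin: centre of the underside.
- spacer: Bystander: stepped aluminium spacer, diameter 44 mm, 60 mm high, standing. Origin: centre of the underside.
Things that resemble listed ones, but are neither listed nor needed, are in the scene too. Leave any green or pink look-alike of the coupling1 alone.

How it is judged:
On the way, in this order (a step that is already met when the one before it is completed fails the run):
1. the sieve has been lifted clear of the bench, with the couplings in it (height (world z) of sieve above 0.05 m and x of coupling1 in the frame of sieve between -0.096 and 0.096 m and y of coupling1 in the frame of sieve between -0.056 and 0.056 m and z of coupling1 in the frame of sieve between 0.01 and 0.08 m and x of coupling2 in the frame of sieve between -0.096 and 0.096 m and y of coupling2 in the frame of sieve between -0.056 and 0.056 m and z of coupling2 in the frame of sieve between 0.01 and 0.08 m and x of coupling3 in the frame of sieve between -0.096 and 0.096 m and y of coupling3 in the frame of sieve between -0.056 and 0.056 m and z of coupling3 in the frame of sieve between 0.01 and 0.08 m), for 0.1 s.
2. all four nuts lie in the catch bin, below the sieve's sheet, while the sieve is held clear of the bin's floor with the three couplings in it (x of nut1 in the frame of bin between -0.13 and 0.13 m and y of nut1 in the frame of bin between -0.11 and 0.11 m and z of nut1 in the frame of bin between -0.01 and 0.06 m and x of nut2 in the frame of bin between -0.13 and 0.13 m and y of nut2 in the frame of bin between -0.11 and 0.11 m and z of nut2 in the frame of bin between -0.01 and 0.06 m and x of nut3 in the frame of bin between -0.13 and 0.13 m and y of nut3 in the frame of bin between -0.11 and 0.11 m and z of nut3 in the frame of bin between -0.01 and 0.06 m and x of nut4 in the frame of bin between -0.13 and 0.13 m and y of nut4 in the frame of bin between -0.11 and 0.11 m and z of nut4 in the frame of bin between -0.01 and 0.06 m and x of coupling1 in the frame of sieve between -0.096 and 0.096 m and y of coupling1 in the frame of sieve between -0.056 and 0.056 m and z of coupling1 in the frame of sieve between 0.01 and 0.08 m and x of coupling2 in the frame of sieve between -0.096 and 0.096 m and y of coupling2 in the frame of sieve between -0.056 and 0.056 m and z of coupling2 in the frame of sieve between 0.01 and 0.08 m and x of coupling3 in the frame of sieve between -0.096 and 0.096 m and y of coupling3 in the frame of sieve between -0.056 and 0.056 m and z of coupling3 in the frame of sieve between 0.01 and 0.08 m and z of each of nut1, nut2, nut3, nut4 in the frame of sieve below 0.012 m and z of sieve in the frame of bin above 0.03 m), for 0.2 s.
At the end, for the whole second after the job is handed in: The sieve sits home in the nest, both pins in (2.5 mm of seated height, 3 mm of the nest's long axis, 12 mm of its middle along it, 0.03 rad of its x either way round, level to 0.03 rad); four nuts in the catch bin, three couplings in the sieve, all at rest (x of sieve in the frame of nest between -0.012 and 0.012 m and y of sieve in the frame of nest between -0.003 and 0.003 m and z of sieve in the frame of nest between 0.019 and 0.0245 m and angle between the x axis of sieve and the x axis of nest, either way round below 0.03 rad and angle between sieve's own z axis and vertical below 0.03 rad and x of nut1 in the frame of bin between -0.13 and 0.13 m and y of nut1 in the frame of bin between -0.11 and 0.11 m and z of nut1 in the frame of bin between -0.01 and 0.06 m and x of nut2 in the frame of bin between -0.13 and 0.13 m and y of nut2 in the frame of bin between -0.11 and 0.11 m and z of nut2 in the frame of bin between -0.01 and 0.06 m and x of nut3 in the frame of bin between -0.13 and 0.13 m and y of nut3 in the frame of bin between -0.11 and 0.11 m and z of nut3 in the frame of bin between -0.01 and 0.06 m and x of nut4 in the frame of bin between -0.13 and 0.13 m and y of nut4 in the frame of bin between -0.11 and 0.11 m and z of nut4 in the frame of bin between -0.01 and 0.06 m and x of coupling1 in the frame of sieve between -0.096 and 0.096 m and y of coupling1 in the frame of sieve between -0.056 and 0.056 m and z of coupling1 in the frame of sieve between 0.01 and 0.08 m and x of coupling2 in the frame of sieve between -0.096 and 0.096 m and y of coupling2 in the frame of sieve between -0.056 and 0.056 m and z of coupling2 in the frame of sieve between 0.01 and 0.08 m and x of coupling3 in the frame of sieve between -0.096 and 0.096 m and y of coupling3 in the frame of sieve between -0.056 and 0.056 m and z of coupling3 in the frame of sieve between 0.01 and 0.08 m and linear speed of each of sieve, nut1, nut2, nut3, nut4, coupling1, coupling2, coupling3 below 0.03 m/s); the robot touches nothing.
It fails at once if the sieve is tilted by more than 11 degrees (angle between sieve's own z axis and vertical above 0.2 rad).
It fails at once if the fingers grip or push a nut or a coupling (over 3 N) (contact force between the fingers and nut1 above 3 N or contact force between the fingers and nut2 above 3 N or contact force between the fingers and nut3 above 3 N or contact force between the fingers and nut4 above 3 N or contact force between the fingers and coupling1 above 3 N or contact force between the fingers and coupling2 above 3 N or contact force between the fingers and coupling3 above 3 N).
It fails at once if the sieve is banged or pressed on the nest with more than 60 N (contact force between sieve and nest above 60 N).
It fails at once if a bystander is moved by more than 20 mm (distance of any of screwdriver, wrench, spare_coupling, oiler, plug_gauge, spacer from where it was at the start of the episode above 0.02 m).
It also fails if it takes over 67 s, if anything falls off the work surface, if the arm or the gripper's body presses on something with over 40 N, if the wrist force passes 120 N, or if a joint passes its speed limit or range.

## Working session

There is one attempt and no reset: what is moved stays moved. The work goes in short steps, Python scripts to look and compute and a tool call to move; the robot and the scene stay as the last step left them, time stands still between calls to the robot, and variables do not carry over. Pictures are saved under pics/ and viewed, and the job is handed in when it is done.

Besides the shell and the picture viewer there is one more tool, called after ">>>" as name(argument=value, ...), one argument or row to a line, values as JSON. carry_out: Moves the arm, as the interface text tells. Its arguments: {"type":"object","properties":{"targets":{"type":"string"},"force":{"type":"number"}},"required":["targets"]}

```bash
ls; mkdir -p pics; python3 - <<'E'
from plant import r, eyes
import cv2,numpy as np
print(r.get_state(), r.tcp_to_tips)
for n in ("scene","top","wrist"):
    p,d=eyes.snapshot(n); cv2.imwrite(f"pics/{n}0.png",p); np.savez(f"{n}0.npz",p=p,d=d)
    print(n,eyes.camera_params(n))
E
```

```text
pics
{'clock': 0.0, 'q': array([-1.22019819,  0.68998303, -0.19454573,  1.56632171,  0.15728829,
        0.90248385, -0.21508409]), 'qd': array([-3.91823101e-04,  1.57546001e-03,  6.46768151e-05,  1.17436278e-03,
       -8.30058383e-04,  9.65042564e-04, -8.98805645e-04]), 'joint_torque': array([ 5.89352458e-04, -5.27554107e+01, -1.26690332e+00, -1.53428221e+01,
       -5.27124968e-02,  6.71557340e-03,  1.75108448e-04]), 'tool_pos': array([0.19461474, 0.59359115, 0.4039171 ]), 'eef_rot': array([ 0.11086276,  0.69832655, -0.11213153,  0.69819481]), 'contact_force': array([-0.10063497,  0.40674742, -0.23791465]), 'moment': array([-0.02160772,  0.04409004,  0.04391072]), 'opening': 1.0028508282159194} 0.166
scene {'intrinsics': array([[529.02075444,   0.        , 313.98402598],
       [  0.        , 529.02075444, 235.10933031],
       [  0.        ,   0.        ,   1.        ]]), 'rvec': array([ 1.35965209,  2.11488728, -0.95595842]), 'tvec': array([ 0.21148229, -0.28062897,  1.63200606])}
top {'intrinsics': array([[458.74591621,   0.        , 324.34551599],
       [  0.        , 458.74591621, 241.73875757],
       [  0.        ,   0.        ,   1.        ]]), 'rvec': array([ 2.1441603 , -2.13509576,  0.13728496]), 'tvec': array([0.05484153, 0.58791046, 0.98924262])}
wrist {'intrinsics': array([[371.64829954,   0.        , 322.73927922],
       [  0.        , 371.64829954, 247.96325469],
       [  0.        ,   0.        ,   1.        ]]), 'T_tool_cam': array([[-1.77465191e-04, -2.97334058e-01,  9.54773495e-01,
         1.97710267e-02],
       [ 9.99999700e-01, -7.72088085e-04, -5.45710019e-05,
         8.26279724e-04],
       [ 7.53395057e-04,  9.54773199e-01,  2.97334106e-01,
        -7.72559395e-02],
       [ 0.00000000e+00,  0.00000000e+00,  0.00000000e+00,
         1.00000000e+00]])}
```

View pics/scene0.png

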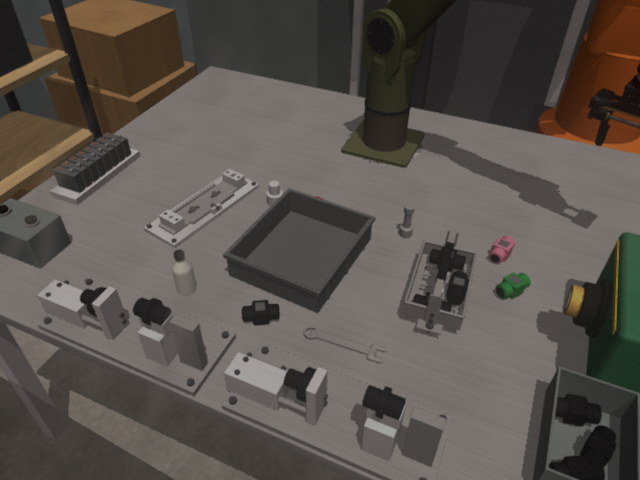

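View pics/top0.png

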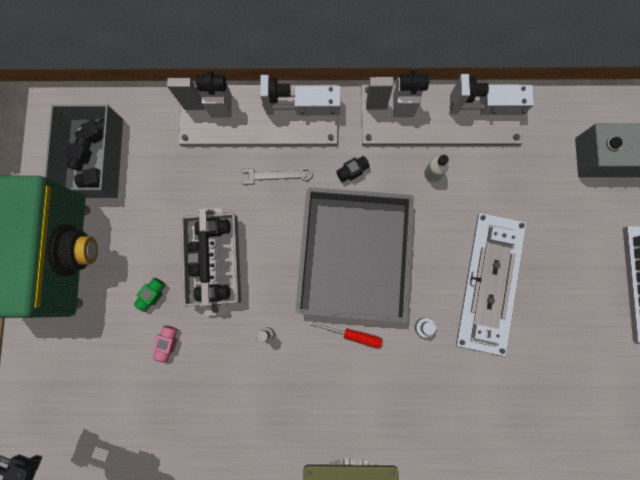

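View pics/wrist0.png

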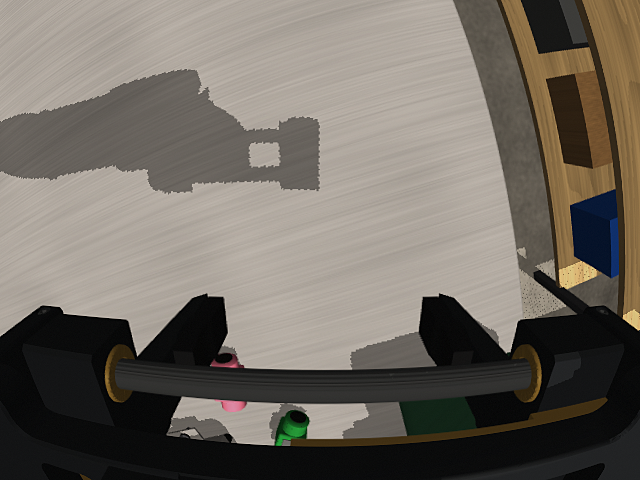

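The top view shows the sieve at about (210,258), the bin at (357,257) and the nest at (492,284). The screwdriver, spacer, oiler, wrench and spare coupling lie around the bin. Next I'll measure these in detail.

```bash
cat > h.py <<'E'
import numpy as np,cv2
from scipy.spatial.transform import Rotation as R
from plant import r,eyes
def cloud(name,d,cp=None):
    cp=cp or eyes.camera_params(name); K=cp["intrinsics"]
    v,u=np.mgrid[0:480,0:640]
    pc=np.stack([(u-K[0,2])/K[0,0]*d,(v-K[1,2])/K[1,1]*d,d],-1)
    Rm=R.from_rotvec(cp["rvec"]).as_matrix()
    return (pc-cp["tvec"])@Rm
def onplane(name,uv,z):
    cp=eyes.camera_params(name); K=cp["intrinsics"]; Rm=R.from_rotvec(cp["rvec"]).as_matrix()
    uv=np.atleast_2d(uv).astype(float)
    ray=np.c_[(uv[:,0]-K[0,2])/K[0,0],(uv[:,1]-K[1,2])/K[1,1],np.ones(len(uv))]@Rm
    c=-Rm.T@cp["tvec"]
    return c+ray*((z-c[2])/ray[:,2])[:,None]
E
python3 - <<'E'
from h import *
z=np.load("top0.npz");P=cloud("top",z["d"])
np.set_printoptions(precision=4,suppress=True)
print("bench z",np.median(P[380:420,200:400,2]))
def box(m,n):
    pts=P[...,:2][m].astype(np.float32); c,s,a=cv2.minAreaRect(pts)
    b=cv2.boxPoints((c,s,a)); print(n,m.sum(),"c",c,"s",s,"a",a)
reg=np.zeros((480,640),bool)
def R_(u0,u1,v0,v1):
    m=np.zeros((480,640),bool); m[v0:v1,u0:u1]=1; return m
Z=P[...,2]
box(R_(195,222,200,315)&(Z>.095)&(Z<.13),"grip")
box(R_(175,245,200,315)&(Z>.05),"sieve>.05")
box(R_(180,242,205,310)&(Z>.052)&(Z<.063),"sieve wall tops")
box(R_(290,420,180,330)&(Z>.06)&(Z<.08),"bin top")
box(R_(450,530,205,360)&(Z>.006)&(Z<.018),"nest plate")
box(R_(450,530,205,360)&(Z>.036)&(Z<.048),"nest blocks")
for v0,v1,n in((205,262,"far"),(310,360,"near")): box(R_(450,530,v0,v1)&(Z>.036)&(Z<.048),n)
p=z["p"]
cv2.imwrite("pics/crops.png",np.hstack([cv2.resize(p[200:320,170:250],(400,600),interpolation=cv2.INTER_CUBIC),cv2.resize(p[205:361,445:545],(385,600),interpolation=cv2.INTER_CUBIC)]))
E
```

```text
bench z 0.0004004561508532435
grip 866 c (0.547523021697998, 0.31104665994644165) s (0.20575669407844543, 0.024621399119496346) a 4.251909255981445
sieve>.05 2922 c (0.5467597246170044, 0.20966322720050812) s (0.3398909568786621, 0.2095566987991333) a 89.30965423583984
sieve wall tops 1564 c (0.5460557341575623, 0.3118411898612976) s (0.20661661028862, 0.12183903902769089) a 4.374169826507568
bin top 2273 c (0.560600757598877, -0.011053591966629028) s (0.24068035185337067, 0.2803686559200287) a 85.66897583007812
nest plate 4059 c (0.4964163303375244, -0.30711740255355835) s (0.142711341381073, 0.3426007032394409) a 78.38679504394531
nest blocks 682 c (0.4964766204357147, -0.32307425141334534) s (0.058094657957553864, 0.25219371914863586) a 78.24116516113281
far 338 c (0.6048737168312073, -0.3451836407184601) s (0.057224664837121964, 0.030894754454493523) a 78.15714263916016
near 344 c (0.3876514136791229, -0.30043116211891174) s (0.05810029059648514, 0.029861388728022575) a 78.29619598388672
```

View pics/crops.png

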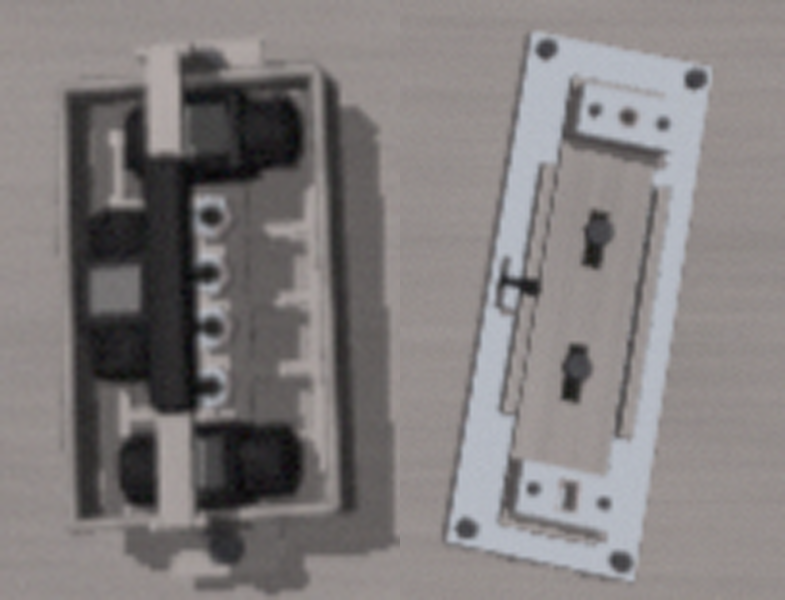

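```bash
cat >> h.py <<'E'
np.set_printoptions(precision=4,suppress=True)
def pose():
    s=r.get_state(); M=R.from_quat(s["eef_rot"]).as_matrix()
    return s,M
def plan(x,y,z,yaw=None):
    """TCP target; yaw (deg) = direction of the axis perpendicular to jaws (sieve x)"""
    s,M=pose(); d=np.array([x,y,z])-s["tool_pos"]
    print("t",s["clock"],"pos",s["tool_pos"],"F",s["contact_force"],"M",s["moment"],"open",s["opening"])
    print("tool x",M[:,0],"y",M[:,1],"z",M[:,2])
    yt=np.degrees(np.arctan2(M[1,2],M[0,2])); print("tool z yaw",yt)
    print("shift tool mm",M.T@d*1000)
    if yaw is not None:
        dy=(yaw-yt+90)%180-90; turn=-np.radians(dy); print("turn about tool x",turn)
        Rz=R.from_rotvec(M[:,0]*turn).as_matrix()@M
        print("shift after turning",Rz.T@d*1000)
E
python3 - <<'E'
from h import *
z=np.load("top0.npz");P=cloud("top",z["d"]);Z=P[...,2]
m=np.zeros((480,640),bool);m[200:315,195:222]=1
p=z["p"].astype(int).sum(2)
for lo in(.1,.106): 
  mm=m&(Z>lo)&(Z<.13);print(cv2.minAreaRect(P[...,:2][mm].astype(np.float32)),np.median(Z[mm]))
mm=m&(Z>.1)&(Z<.13)&(p<120);print("black",mm.sum(),cv2.minAreaRect(P[...,:2][mm].astype(np.float32)),np.median(Z[mm]),P[mm][:,:2].mean(0))
print("plug",onplane("top",[266,336],.05),"oiler",onplane("top",[438,165],.08),"spacer",onplane("top",[427,328],.05))
plan(.5475,.311,.247,4.3)
E
```

```text
((0.5475104451179504, 0.31207552552223206), (0.2059241384267807, 0.023681553080677986), 5.094690322875977) 0.10792276449867959
((0.5465509295463562, 0.31128790974617004), (0.19928686320781708, 0.018907010555267334), 4.899139404296875) 0.11093225685998304
black 222 ((0.5460545420646667, 0.3111993074417114), (0.10427594184875488, 0.018940187990665436), 4.7438507080078125) 0.10979040178872498 [0.5437 0.3085]
plug [[0.3792 0.1829 0.05  ]] oiler [[ 0.7546 -0.1939  0.08  ]] spacer [[ 0.3984 -0.1663  0.05  ]]
t 0.15 pos [0.1947 0.5937 0.4041] F [-0.8839  0.3129  0.8501] M [0.0161 0.012  0.0025] open 0.9988397410510986
tool x [-0.0003 -0.0013 -1.    ] y [ 0.3115  0.9503 -0.0013] z [ 0.9503 -0.3115  0.0001]
tool z yaw -18.147818154829345
shift tool mm [ 157.3818 -158.5109  423.3287]
turn about tool x -0.3917883366907304
shift after turning [ 157.3818 -308.1448  330.726 ]
```

>>> carry_out(
  targets="1 0 0 0 -0.1;1 0 0 0 -0.1;1 0 0 0 -0.1;1 0 0 0 -0.098;1 0 -25.7 27.5 0;1 0 -25.7 27.5 0;1 0 -25.7 27.5 0;1 0 -25.7 27.5 0;1 0 -25.7 27.5 0;1 0 -25.7 27.5 0;1 0 -25.7 27.5 0;1 0 -25.7 27.5 0;1 0 -25.7 27.5 0;1 0 -25.7 27.5 0;1 0 -25.7 27.5 0;1 0 -25.7 27.5 0;1 20 0 0 0;1 20 0 0 0;1 0 0 0 0;1 0 0 0 0",
)

```text
clock: 1.82
tool_pos: [0.5482, 0.3132, 0.3638]
eef_rot: [-0.029, 0.707, 0.028, 0.706]
contact_force: [0.0, 0.7, 0.0]
opening: 1.002
```

```bash
python3 - <<'E'
from h import *
plan(.5463,.3113,.247,4.6)
p,d=eyes.snapshot("wrist"); cv2.imwrite("pics/w1.png",p)
E
```

```text
t 1.8167 pos [0.5482 0.3132 0.3638] F [0.0423 0.6995 0.0422] M [ 0.0372  0.0115 -0.0018] open 1.0024839088930455
tool x [-0.0026 -0.0013 -1.    ] y [-0.0816  0.9967 -0.0011] z [ 0.9967  0.0816 -0.0027]
tool z yaw 4.679184876186917
shift tool mm [116.8406  -1.6239  -1.6969]
turn about tool x 0.0013820368072457146
shift after turning [116.8406  -1.6263  -1.6946]
```

View pics/w1.png

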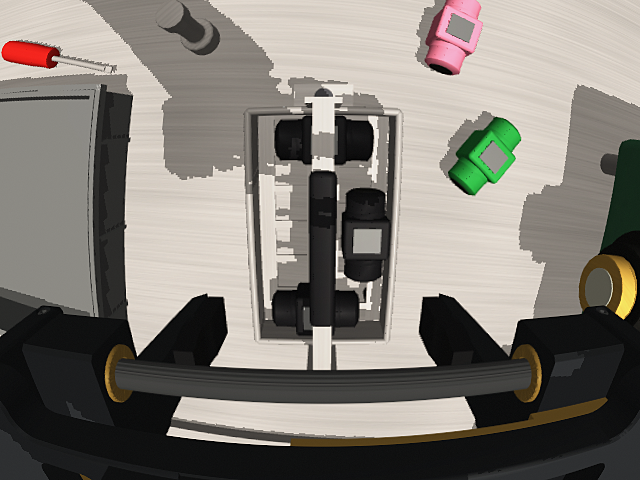

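The wrist view shows the handle centred between the jaws (u≈322, v 170–325). I'll descend and grip.

>>> carry_out(
  targets="1 20 -0.8 -1.7 0;1 20 0 0 0;1 20 0 0 0;1 20 0 0 0;1 17 0 0 0;1 12 0 0 0;1 8 0 0 0;1 0 0 0 0;1 0 0 0 0;0 0 0 0 0;0 0 0 0 0;0 0 0 0 0;0 0 0 0 0;0 0 0 0 0;0 0 0 0 0;0 0 0 0 0;0 0 0 0 0;0 0 0 0 0",
  force=60,
)

```text
clock: 3.37
tool_pos: [0.547, 0.3124, 0.2477]
eef_rot: [-0.029, 0.707, 0.029, 0.707]
contact_force: [0.3, -0.1, -0.6]
opening: 0.346
```

```bash
python3 - <<'E'
from h import *
plan(.5463,.3113,.247,4.6)
E
```

```text
t 3.3667 pos [0.547  0.3124 0.2477] F [ 0.3457 -0.1294 -0.6107] M [ 0.0311 -0.0141  0.0337] open 0.3459901253967778
tool x [-0.  0. -1.] y [-0.0811  0.9967  0.    ] z [ 0.9967  0.0811 -0.    ]
tool z yaw 4.651971615224067
shift tool mm [ 0.7025 -1.0198 -0.771 ]
turn about tool x 0.0009070758032394908
shift after turning [ 0.7025 -1.0205 -0.7701]
```

>>> carry_out(
  targets="0 0 0 0 0;0 0 0 0 0;0 0 0 0 0;0 0 0 0 0;0 0 0 0 0;0 0 0 0 0;0 0 0 0 0;0 0 0 0 0",
  force=60,
)

```text
clock: 4.03
tool_pos: [0.547, 0.3124, 0.2477]
eef_rot: [-0.029, 0.707, 0.029, 0.707]
contact_force: [-0.2, 1.0, -1.4]
opening: 0.194
```

>>> carry_out(
  targets="0 -2 0 0 0;0 -4 0 0 0;0 -7 0 0 0;0 -10 0 0 0;0 -12 0 0 0;0 -14 0 0 0;0 -14 0 0 0;0 -14 0 0 0;0 -14 0 0 0;0 -12 0 0 0;0 -10 0 0 0;0 -7 0 0 0;0 -4 0 0 0;0 -2 0 0 0;0 0 0 0 0;0 0 0 0 0",
)

```text
clock: 5.37
tool_pos: [0.5468, 0.3122, 0.3731]
eef_rot: [-0.029, 0.707, 0.029, 0.706]
contact_force: [0.0, 0.1, -7.0]
opening: 0.201
```

```bash
python3 - <<'E'
from h import *
plan(.5606,-.0111,.247+.125,-4.3)
p,d=eyes.snapshot("wrist"); cv2.imwrite("pics/w2.png",p)
p,d=eyes.snapshot("scene"); cv2.imwrite("pics/s2.png",p)
E
```

```text
t 5.3667 pos [0.5468 0.3122 0.3731] F [ 0.0316  0.1011 -6.9502] M [-0.0014  0.0615  0.01  ] open 0.20128141657070864
tool x [-0.001  -0.0006 -1.    ] y [-0.0812  0.9967 -0.0006] z [ 0.9967  0.0812 -0.0011]
tool z yaw 4.659632599508626
shift tool mm [   1.302  -323.3913  -12.524 ]
turn about tool x 0.15637508863044397
shift after turning [   1.302  -321.3958   37.9933]
```

View pics/w2.png

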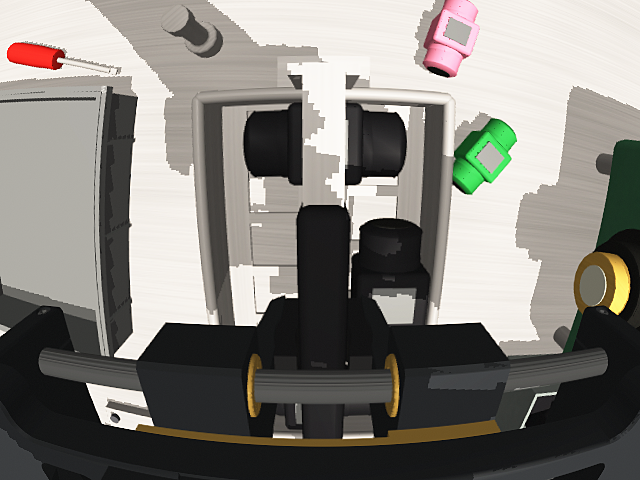

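View pics/s2.png

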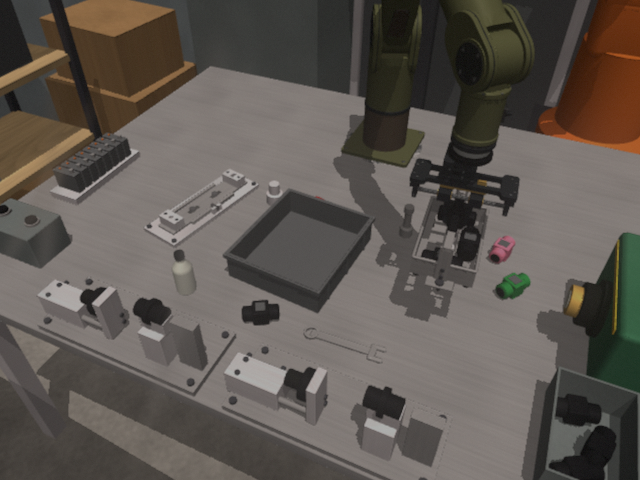

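The sieve is level and all parts are in it. I'll move it softly over the bin.

>>> carry_out(
  targets="0 0 -5 0 0;0 0 -10 0 0.01;0 0 -15 0 0.016;0 0 -20 0 0.016;0 0 -25 1 0.016;0 0 -28 2 0.016;0 0 -29 2 0.016;0 0 -29 2 0.016;0 0 -29 2 0.016;0 0 -29 2 0.016;0 0 -28 2 0.013;0 0 -25 1 0.006;0 0 -20 0 0;0 0 -15 0 0;0 0 -10 0 0;0 0 -5 0 0;0 0 0 0 0;0 0 0 0 0",
)

```text
clock: 6.97
tool_pos: [0.5569, -0.0089, 0.3738]
eef_rot: [0.027, 0.706, -0.026, 0.707]
contact_force: [0.5, 0.2, -5.6]
opening: 0.199
```

```bash
python3 - <<'E'
from h import *
plan(.5606,-.0111,.247+.083,-4.3)
E
```

```text
t 6.9667 pos [ 0.5569 -0.0089  0.3738] F [ 0.5364  0.2119 -5.5788] M [0.0388 0.0154 0.0301] open 0.19885278705055562
tool x [ 0.0004  0.001  -1.    ] y [0.0755 0.9971 0.001 ] z [ 0.9971 -0.0755  0.0004]
tool z yaw -4.33214864875587
shift tool mm [43.8457 -1.9463  3.814 ]
turn about tool x -0.000561099770857013
shift after turning [43.8457 -1.9485  3.8129]
```

>>> carry_out(
  targets="0 5 -2 4 0;0 10 0 0 0;0 12 0 0 0;0 10 0 0 0;0 5 0 0 0;0 1 0 0 0;0 0 0 0 0;0 0 15 0 0;0 0 -30 0 0;0 0 30 0 0;0 0 -30 0 0;0 0 30 0 0;0 0 -30 0 0;0 0 30 0 0;0 0 -15 0 0;0 0 0 0 0;0 0 0 0 0;0 0 0 0 0",
)

```text
clock: 8.47
tool_pos: [0.5609, -0.0118, 0.3311]
eef_rot: [0.027, 0.706, -0.027, 0.707]
contact_force: [-0.7, 0.1, -6.2]
opening: 0.201
```

```bash
cat > look.py <<'E'
from h import *
import sys
plan(.5606,-.0111,.247+.083,-4.3)
n=sys.argv[1]
p,d=eyes.snapshot("wrist"); q,e=eyes.snapshot("scene"); t,f=eyes.snapshot("top")
a=cv2.resize(p[60:440,130:510],(400,400)); b=cv2.resize(q[170:320,210:390],(400,400),interpolation=cv2.INTER_CUBIC)
c=cv2.resize(t[170:340,280:440],(400,400),interpolation=cv2.INTER_CUBIC)
cv2.imwrite(f"pics/{n}.png",cv2.resize(np.hstack([a,b]),(800,400)));cv2.imwrite(f"pics/{n}t.png",c)
np.savez(n+".npz",p=t,d=f)
E
python3 look.py k1
```

```text
t 8.4667 pos [ 0.5609 -0.0118  0.3311] F [-0.7262  0.1133 -6.2195] M [ 0.0551 -0.0232  0.0236] open 0.2006307570499412
tool x [ 0.0007  0.     -1.    ] y [0.0764 0.9971 0.0001] z [ 0.9971 -0.0764  0.0007]
tool z yaw -4.382985277424233
shift tool mm [ 1.0602  0.684  -0.3538]
turn about tool x -0.0014483663217337037
shift after turning [ 1.0602  0.6845 -0.3528]
```

View pics/k1.png

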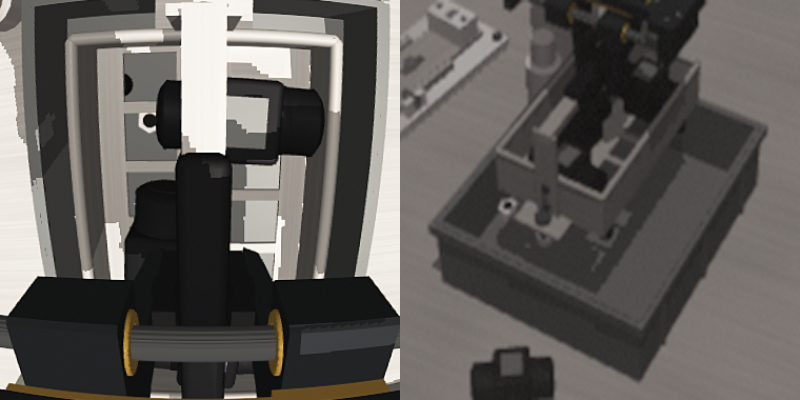

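View pics/k1t.png

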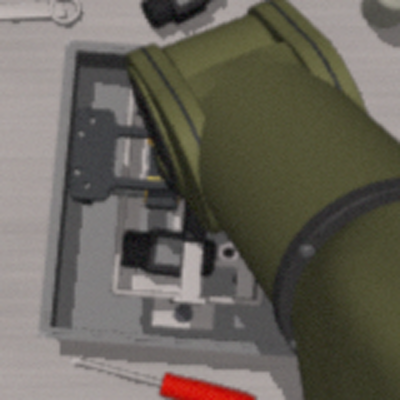

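Some nuts have already fallen through, with the sieve still level. I'll keep shaking.

>>> carry_out(
  targets="0 0 18 0 0;0 0 -36 0 0;0 0 36 0 0;0 0 -36 0 0;0 0 36 0 0;0 0 -36 0 0;0 0 36 0 0;0 0 -36 0 0;0 0 36 0 0;0 0 -36 0 0;0 0 36 0 0;0 0 -36 0 0;0 0 36 0 0;0 0 -18 0 0;0 0 0 0 0;0 0 0 0 0;0 0 0 0 0",
)

```text
clock: 10.03
tool_pos: [0.5607, -0.0117, 0.3307]
eef_rot: [0.027, 0.707, -0.027, 0.707]
contact_force: [-0.4, 1.2, -6.0]
opening: 0.195
```

```bash
python3 look.py k2
```

```text
t 10.0333 pos [ 0.5607 -0.0117  0.3307] F [-0.4244  1.235  -6.0194] M [ 0.0377 -0.0041  0.0094] open 0.1949574151776831
tool x [-0.0002  0.     -1.    ] y [ 0.0762  0.9971 -0.    ] z [ 0.9971 -0.0762 -0.0002]
tool z yaw -4.371317233714104
shift tool mm [ 0.6545  0.6035 -0.1676]
turn about tool x -0.0012447205417253054
shift after turning [ 0.6545  0.6037 -0.1668]
```

View pics/k2.png

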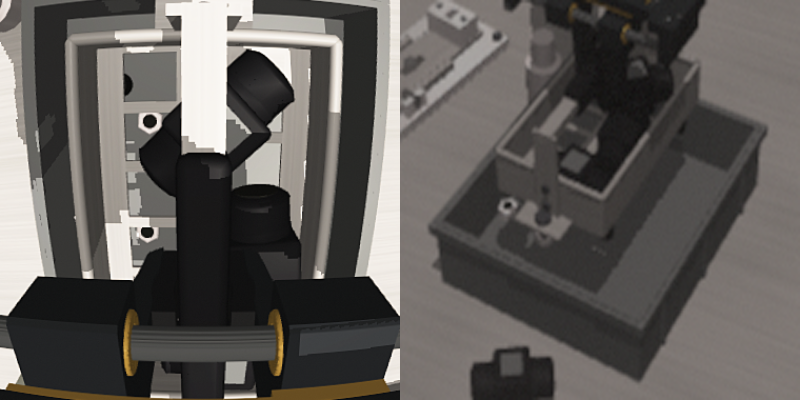

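View pics/k2t.png

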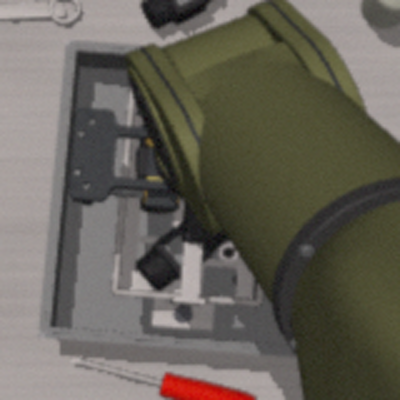

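Two nuts are still on the cross bars of the sheet, at (148,122) and (148,230) in the wrist crop. They seem to straddle the bars, so I'll add some small lengthwise jerks.

>>> carry_out(
  targets="0 0 0 10 0;0 0 0 -20 0;0 0 0 20 0;0 0 0 -20 0;0 0 0 20 0;0 0 0 -10 0;0 0 15 0 0;0 0 -30 0 0;0 0 30 10 0;0 0 -30 -10 0;0 0 30 -10 0;0 0 -30 10 0;0 0 30 10 0;0 0 -30 -10 0;0 0 30 0 0;0 0 -15 0 0;0 0 0 0 0;0 0 0 0 0;0 0 0 0 0",
)

```text
clock: 11.77
tool_pos: [0.5608, -0.0117, 0.3307]
eef_rot: [0.027, 0.707, -0.027, 0.707]
contact_force: [0.4, -0.1, -5.7]
opening: 0.197
```

```bash
python3 look.py k3
```

```text
t 11.7667 pos [ 0.5608 -0.0117  0.3307] F [ 0.3894 -0.0929 -5.6945] M [ 0.0328 -0.0432 -0.0295] open 0.19679004793814328
tool x [ 0.  0. -1.] y [0.0763 0.9971 0.    ] z [ 0.9971 -0.0763  0.    ]
tool z yaw -4.374151548608181
shift tool mm [ 0.6827  0.632  -0.2368]
turn about tool x -0.00129418866866545
shift after turning [ 0.6827  0.6323 -0.236 ]
```

View pics/k3.png

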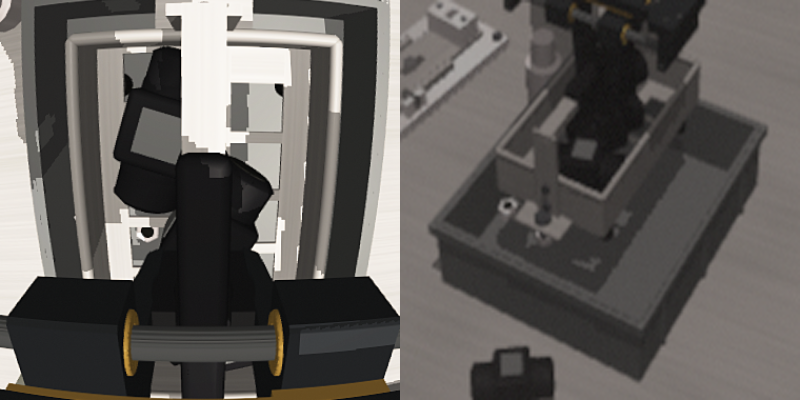

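View pics/k3t.png

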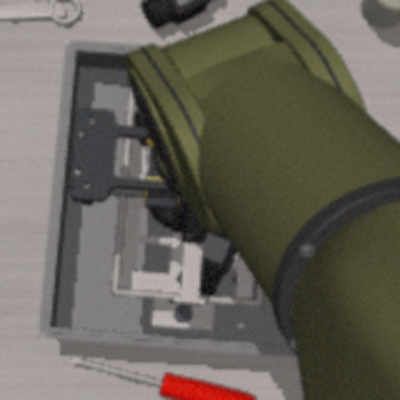

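```bash
cat > lw.py <<'E'
from h import *
import sys
s,M=pose();p,d=eyes.snapshot("wrist"); np.savez(sys.argv[1]+"w.npz",p=p,d=d,M=M,t=s["tool_pos"])
q=p[60:360,180:480]; cv2.imwrite(f"pics/{sys.argv[1]}a.png",cv2.resize(q,(600,600),interpolation=cv2.INTER_CUBIC))
cp=eyes.camera_params("wrist");K=cp["intrinsics"];T=cp["T_tool_cam"]
v,u=np.mgrid[0:480,0:640];x=(u-K[0,2])/K[0,0];y=(v-K[1,2])/K[1,1];th=np.hypot(x,y)+1e-9
k=np.tan(th)/th
pc=np.stack([x*k*d,y*k*d,d],-1)@T[:3,:3].T+T[:3,3]
W=pc@M.T+s["tool_pos"]
np.save(sys.argv[1]+"W.npy",W)
# height map relative sheet level: sieve origin z
z=W[...,2]; print("sieve origin z ~",s["tool_pos"][2]-.247)
h=np.clip((z-0.0)/0.16*255,0,255).astype(np.uint8); h[d==0]=0
c=cv2.applyColorMap(h,cv2.COLORMAP_JET); cv2.imwrite(f"pics/{sys.argv[1]}h.png",cv2.resize(c[60:360,180:480],(600,600),interpolation=cv2.INTER_NEAREST))
E
python3 lw.py m1; python3 -c "
import numpy as np
W=np.load('m1W.npy')
np.set_printoptions(precision=3,suppress=True)
print((W[260:310:4,240:300:5,2]))"
```

```text
sieve origin z ~ 0.08372385567681273
[[0.106 0.106 0.107 0.005 0.006 0.139 0.14  0.141 0.14  0.139 0.135 0.119]
 [0.108 0.106 0.107 0.105 0.103 0.104 0.104 0.006 0.006 0.006 0.005 0.127]
 [0.106 0.105 0.106 0.106 0.106 0.106 0.105 0.107 0.107 0.106 0.12  0.136]
 [0.106 0.107 0.106 0.106 0.106 0.107 0.106 0.107 0.106 0.105 0.128 0.137]
 [0.107 0.106 0.107 0.004 0.016 0.016 0.015 0.015 0.014 0.005 0.135 0.143]
 [0.106 0.106 0.106 0.006 0.014 0.015 0.016 0.015 0.011 0.13  0.139 0.311]
 [0.107 0.105 0.106 0.004 0.014 0.014 0.014 0.015 0.004 0.136 0.143 0.144]
 [0.106 0.107 0.105 0.004 0.005 0.005 0.014 0.005 0.006 0.141 0.143 0.145]
 [0.107 0.106 0.107 0.006 0.005 0.005 0.005 0.005 0.006 0.143 0.144 0.144]
 [0.106 0.106 0.106 0.004 0.005 0.005 0.006 0.006 0.167 0.167 0.145 0.144]
 [0.106 0.106 0.106 0.006 0.003 0.006 0.005 0.17  0.17  0.168 0.167 0.167]
 [0.106 0.106 0.105 0.103 0.004 0.006 0.175 0.174 0.175 0.172 0.171 0.171]
 [0.107 0.107 0.106 0.104 0.005 0.005 0.177 0.179 0.178 0.174 0.174 0.175]]
```

View pics/m1a.png

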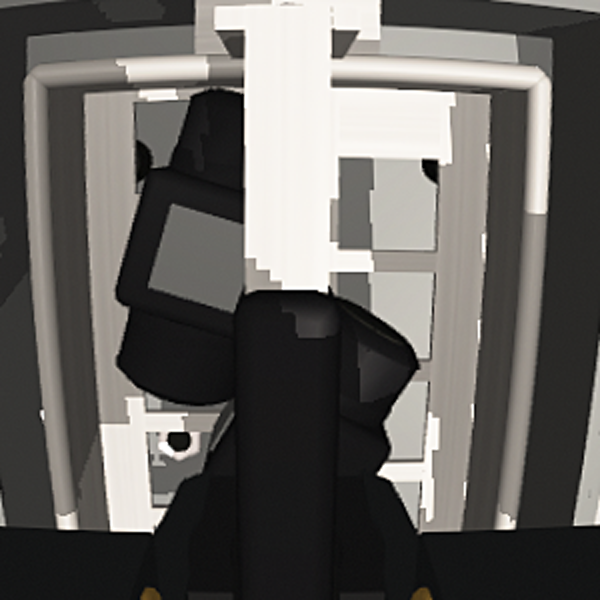

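View pics/m1h.png

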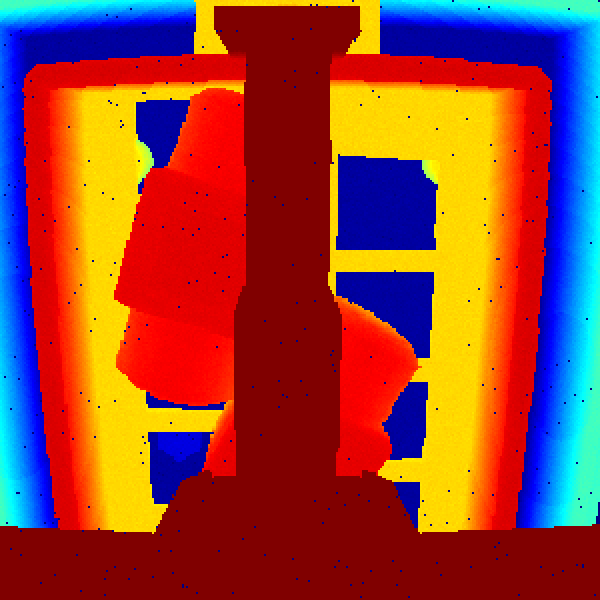

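By depth, the nut in the wrist view is on the bin floor (z≈0.015), seen through a hole. I'll do one more shake, then raise the sieve and count the nuts in the bin.

>>> carry_out(
  targets="0 0 17 0 0;0 0 -34 0 0;0 0 34 0 0;0 0 -34 0 0;0 0 34 8 0;0 0 -34 -8 0;0 0 34 -8 0;0 0 -34 8 0;0 0 34 0 0;0 0 -17 0 0;0 0 0 0 0;0 0 0 0 0;0 -4 0 0 0;0 -8 0 0 0;0 -12 0 0 0;0 -12 0 0 0;0 -12 0 0 0;0 -8 0 0 0;0 -4 0 0 0;0 0 0 0 0",
)

```text
clock: 13.63
tool_pos: [0.561, -0.0116, 0.3919]
eef_rot: [0.027, 0.706, -0.027, 0.707]
contact_force: [0.3, -0.5, -6.0]
opening: 0.199
```

```bash
python3 lw.py m2; python3 look.py k4; python3 - <<'E'
from h import *
W=np.load("m2W.npy"); z=W[...,2]
# bin-floor nuts
c=np.array([.5606,-.0111]); a=np.radians(-4.3); ex=np.array([np.cos(a),np.sin(a)]);ey=np.array([-ex[1],ex[0]])
X=(W[...,:2]-c)@ex;Y=(W[...,:2]-c)@ey
m=((z>.011)&(z<.03)&(abs(X)<.125)&(abs(Y)<.105)).astype(np.uint8)
m=cv2.morphologyEx(m,cv2.MORPH_OPEN,np.ones((3,3),np.uint8))
n,l,st,ce=cv2.connectedComponentsWithStats(m)
for i in range(1,n):
    if st[i,4]>15: print("wrist",st[i],ce[i],X[l==i].mean(),Y[l==i].mean())
E
```

```text
sieve origin z ~ 0.14487392726978499
t 13.6833 pos [ 0.5607 -0.0116  0.3911] F [-0.0706 -0.0259 -5.4848] M [-0.0276  0.0329 -0.0002] open 0.1977643211499902
tool x [ 0.0007  0.0001 -1.    ] y [0.0756 0.9971 0.0002] z [ 0.9971 -0.0756  0.0007]
tool z yaw -4.338472911148806
shift tool mm [61.0616  0.5054 -0.2319]
turn about tool x -0.0006714789723738177
shift after turning [61.0616  0.5056 -0.2316]
wrist [269 246  17  19 261] [277.1149 254.8889] 0.042718849447682034 -0.04587782634494551
```

View pics/m2a.png

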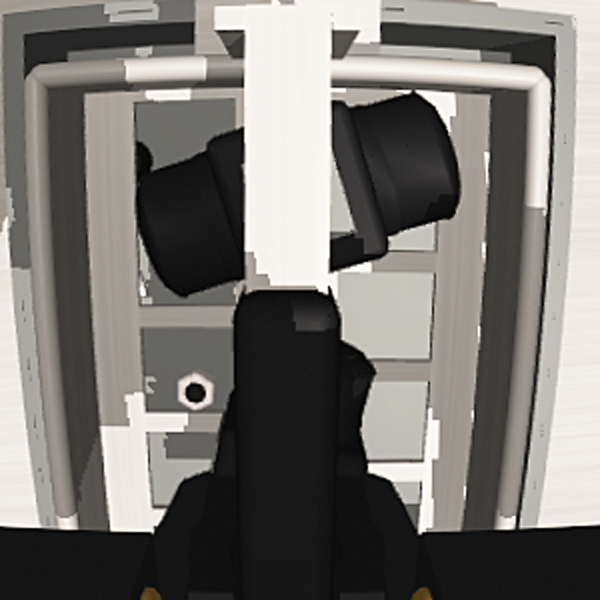

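View pics/k4.png

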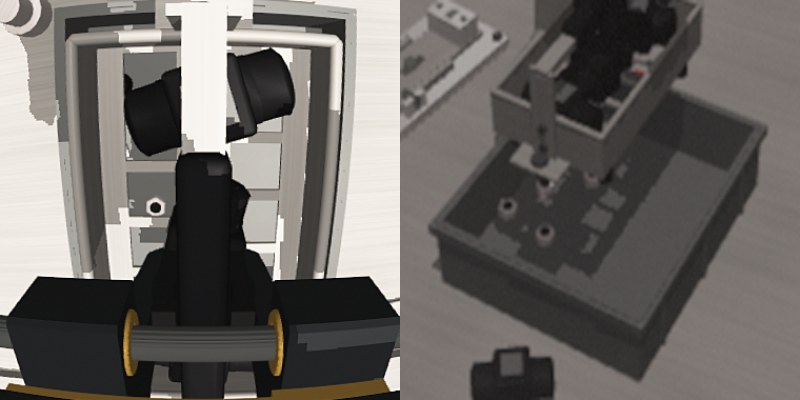

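View pics/k4t.png

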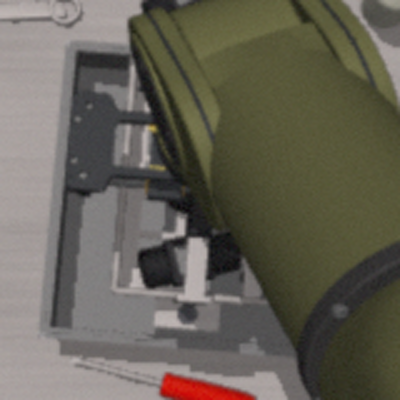

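The scene view shows nuts on the bin floor at (507,205), (545,232) and (545,183). I'll raise the sieve and ease it aside to see the whole floor.

>>> carry_out(
  targets="0 -4 3 0 0;0 -8 6 0 0;0 -10 10 0 0;0 -10 14 0 0;0 -10 16 0 0;0 -8 18 0 0;0 -4 18 0 0;0 -2 16 0 0;0 0 14 0 0;0 0 10 0 0;0 0 6 0 0;0 0 3 0 0;0 0 0 0 0",
)

```text
clock: 14.92
tool_pos: [0.5709, 0.1223, 0.4465]
eef_rot: [0.027, 0.707, -0.027, 0.706]
contact_force: [-0.2, -1.2, -6.0]
opening: 0.198
```

```bash
python3 lw.py m3; python3 look.py k5
```

```text
sieve origin z ~ 0.1995116630649324
t 14.9667 pos [0.5709 0.1214 0.4465] F [-0.6624 -0.0621 -5.1524] M [-0.0401 -0.0182 -0.0044] open 0.19649637752057464
tool x [-0.0006 -0.0009 -1.    ] y [ 0.0762  0.9971 -0.0009] z [ 0.9971 -0.0762 -0.0005]
tool z yaw -4.36745202998596
shift tool mm [ 116.5743 -132.7938   -0.148 ]
turn about tool x -0.0011772600104089116
shift after turning [ 116.5743 -132.7935   -0.3044]
```

View pics/k5.png

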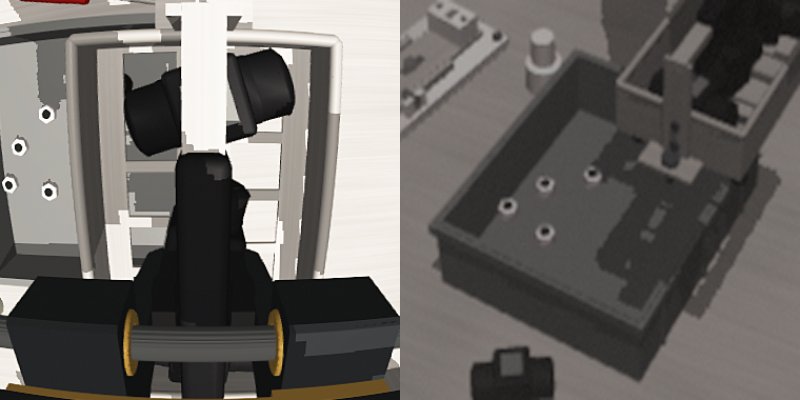

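View pics/k5t.png

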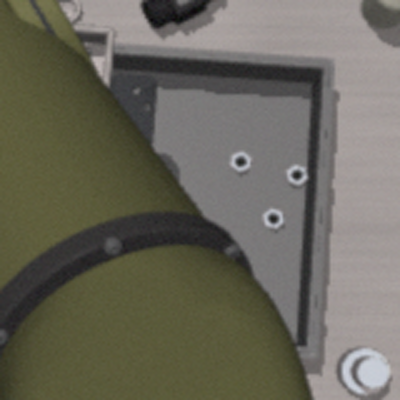

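View pics/m3a.png

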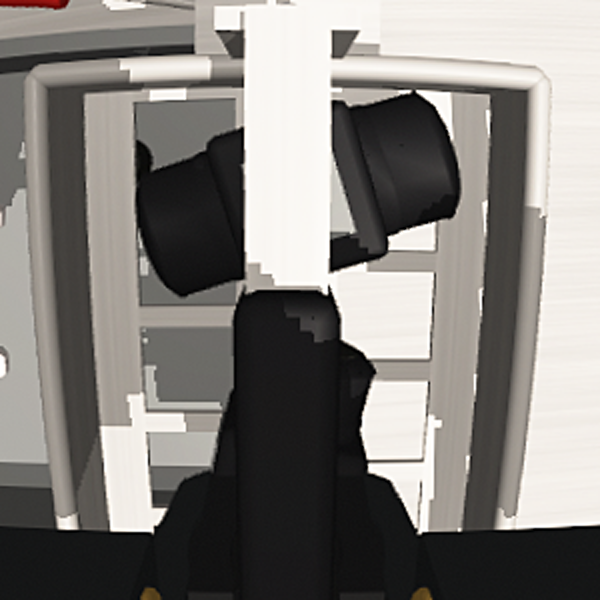

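All four nuts are clearly in the bin: scene (507,205), (545,184), (592,174) and (545,232). The couplings are still in the sieve. Now to the nest.

>>> carry_out(
  targets="0 0 -5 0 0;0 0 -10 0 0;0 0 -15 0 0;0 0 -20 0 0;0 0 -25 -2 0;0 0 -30 -4 0;0 0 -30 -4 0;0 0 -30 -4 0;0 0 -30 -4 0;0 0 -30 -4 0;0 0 -30 -4 0;0 0 -30 -4 0;0 0 -30 -4 0;0 0 -30 -4 0;0 0 -29 -4 0;0 0 -25 -2 0;0 0 -20 0 0;0 0 -15 0 0;0 0 -10 0 0;0 0 -5 0 0",
)

```text
clock: 16.78
tool_pos: [0.4918, -0.3251, 0.4465]
eef_rot: [0.028, 0.707, -0.028, 0.706]
contact_force: [0.9, -0.0, -6.0]
opening: 0.195
```

>>> carry_out(
  targets="0 0 0 0 0.01;0 0 0 0 0.02;0 0 0 0 0.03;0 0 0 0 0.03;0 0 0 0 0.02;0 0 0 0 0.015;0 0 0 0 0;0 0 0 0 0;0 0 0 0 0",
)

```text
clock: 17.53
tool_pos: [0.4931, -0.3224, 0.4467]
eef_rot: [0.071, 0.704, -0.071, 0.704]
contact_force: [-0.5, -0.0, -4.5]
opening: 0.195
```

```bash
python3 - <<'E'
from h import *
plan(.4963,-.3228,.247+.055,-11.64)
for n in("top","scene"):
    p,d=eyes.snapshot(n); cv2.imwrite(f"pics/{n}5.png",p); np.savez(f"{n}5.npz",p=p,d=d)
E
python3 lw.py m5
```

```text
t 17.5333 pos [ 0.4931 -0.3224  0.4467] F [-0.5206 -0.0373 -4.4626] M [ 0.0208 -0.0266 -0.0135] open 0.19476456881633405
tool x [-0.      0.0001 -1.    ] y [0.1992 0.98   0.    ] z [ 0.98   -0.1992 -0.    ]
tool z yaw -11.489245633127759
shift tool mm [144.6743   0.2608   3.2346]
turn about tool x 0.002631160063679964
shift after turning [144.6743   0.2693   3.2339]
sieve origin z ~ 0.19967053205116736
```

View pics/top5.png

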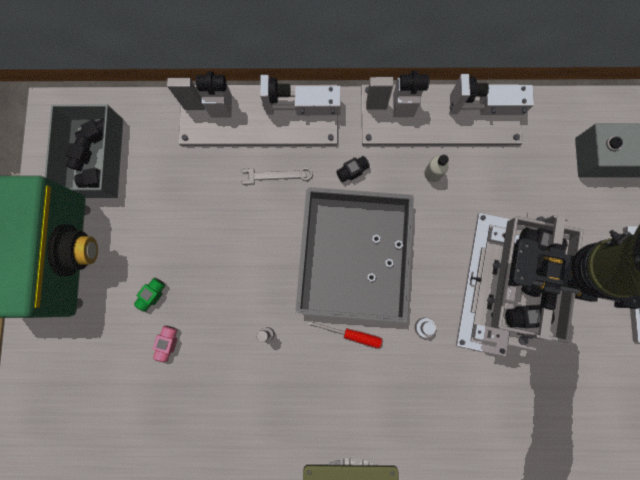

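View pics/scene5.png

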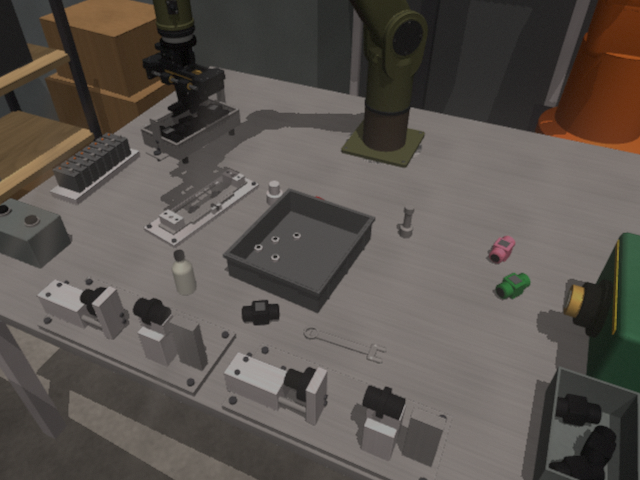

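View pics/m5a.png

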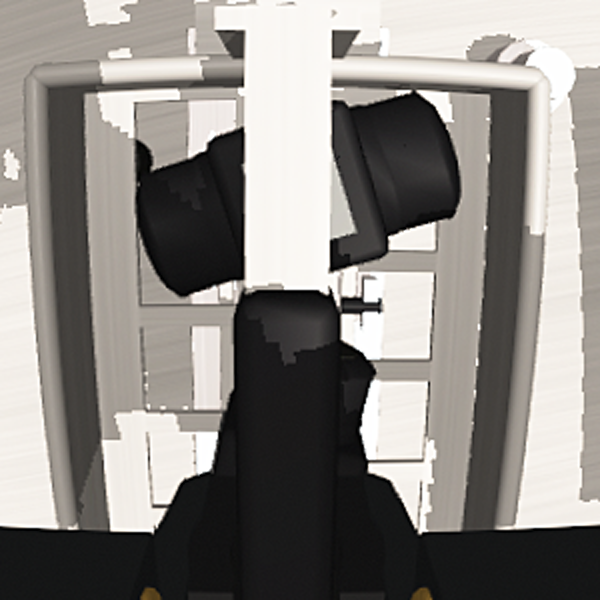

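Next I measure the sieve in the hand (wall tops and tabs in the top cloud) relative to the tool.

```bash
python3 - <<'E'
from h import *
s,M=pose();t=s["tool_pos"]
z=np.load("top5.npz");P=cloud("top",z["d"])
L=(P-t)@M  # tool coords: x down
# sieve frame approx: X=tool z, Y=tool y, Z=0.247-x
X=L[...,2];Y=L[...,1];Zs=.247-L[...,0]
def ext(m,n):
    pts=np.c_[X[m],Y[m]].astype(np.float32); print(n,m.sum(),cv2.minAreaRect(pts),"zmed",np.median(Zs[m]),"min",pts.min(0),"max",pts.max(0))
box=(abs(X)<.13)&(abs(Y)<.068)
ext(box&(Zs>.054)&(Zs<.064),"walltops")
ext(box&(Zs>.054)&(Zs<.064)&(abs(X)>.09)&(abs(Y)>.02),"end walls")
for sgn in(1,-1):
    m=box&(Zs>.015)&(Zs<.027)&(X*sgn>.104)&(abs(Y)<.035); ext(m,"tab")
    m=box&(Zs>.054)&(Zs<.064)&(X*sgn>.09)&(abs(Y)<.05);  ext(m,"endwall") if m.sum() else 0
# tilt: fit plane to wall tops
m=box&(Zs>.055)&(Zs<.064)&((abs(Y)>.052)|(abs(X)>.095)); A=np.c_[X[m],Y[m],np.ones(m.sum())]
print("plane",np.linalg.lstsq(A,Zs[m],rcond=None)[0])
# wrist view
W=np.load("m5W.npy");d=np.load("m5w.npz");L=(W-d["t"])@d["M"];X=L[...,2];Y=L[...,1];Zs=.247-L[...,0]
box=(abs(X)<.13)&(abs(Y)<.068)
m=box&(Zs>.015)&(Zs<.027)&(X>.104)&(abs(Y)<.04);ext(m,"w tab")
m=box&(Zs>.052)&(Zs<.066)&(X>.09);ext(m,"w endwall")
m=box&(Zs>.052)&(Zs<.066)&(abs(Y)>.05);ext(m,"w sides")
m=box&(Zs>.1)&(Zs<.118)&(X>.03)&(abs(Y)<.02);ext(m,"w grip")
E
```

```text
walltops 2143 ((0.0015256330370903015, 8.967146277427673e-05), (0.20612014830112457, 0.1225283220410347), 0.009679579176008701) zmed 0.06059668194041015 min [-0.1015 -0.0612] max [0.1046 0.0613]
end walls 305 ((0.001530773937702179, 0.0004074983298778534), (0.12064389884471893, 0.20081192255020142), 89.79375457763672) zmed 0.06171522009566399 min [-0.0991 -0.0602] max [0.1018 0.0611]
tab 115 ((0.11810438334941864, 0.004792157560586929), (0.012469781562685966, 0.03892407566308975), 0.31290391087532043) zmed 0.02280703689670846 min [ 0.1119 -0.0146] max [0.1244 0.0243]
endwall 153 ((0.09716318547725677, 0.0006636157631874084), (0.0980851873755455, 0.013531439006328583), 86.53994750976562) zmed 0.06145502140944231 min [ 0.0906 -0.0487] max [0.1046 0.0498]
tab 259 ((-0.11284995824098587, 0.0004525277763605118), (0.05130954831838608, 0.017397811636328697), 89.63621520996094) zmed 0.023036656385982096 min [-0.1216 -0.0252] max [-0.104   0.0261]
endwall 147 ((-0.09728878736495972, -0.00029885396361351013), (0.0980575680732727, 0.008554330095648766), 89.86568450927734) zmed 0.06192043611685727 min [-0.1015 -0.0493] max [-0.093   0.0487]
plane [-0.001   0.0023  0.0613]
  return _methods._mean(a, axis=axis, dtype=dtype,
  ret = ret.dtype.type(ret / rcount)
Traceback (most recent call last):
ValueError: zero-size array to reduction operation minimum which has no identity
```

>>> carry_out(
  targets="0 4 0 1.8 0.003;0 8 0 0 0;0 12 0 0 0;0 14 0 0 0;0 16 0 0 0;0 16 0 0 0;0 16 0 0 0;0 16 0 0 0;0 14 0 0 0;0 12 0 0 0;0 8 0 0 0;0 4 0 0 0;0 0 0 0 0;0 0 0 0 0",
)

```text
clock: 18.85
tool_pos: [0.495, -0.3229, 0.3068]
eef_rot: [0.072, 0.703, -0.072, 0.704]
contact_force: [0.6, 0.1, -6.1]
opening: 0.198
```

```bash
python3 - <<'E'
from h import *
plan(.4963,-.3228,.2697,-11.7)
s,M=pose();t=s["tool_pos"]
for n in("top","scene"):
    p,d=eyes.snapshot(n); cv2.imwrite(f"pics/{n}6.png",p); np.savez(f"{n}6.npz",p=p,d=d)
z=np.load("top6.npz");P=cloud("top",z["d"])
L=(P-t)@M; X=L[...,2];Y=L[...,1];Zs=.2477-L[...,0]
box=(abs(X)<.13)&(abs(Y)<.068)
for a,b,q in((.054,.064,"walls"),):
    m=box&(Zs>a)&(Zs<b);print(q,cv2.minAreaRect(np.c_[X[m],Y[m]].astype(np.float32)),np.percentile(X[m],[0,100]))
for g in(1,-1):
    m=box&(Zs>.015)&(Zs<.027)&(X*g>.104)&(abs(Y)<.035);print("tab",m.sum(),X[m].min(),X[m].max(),Y[m].min(),Y[m].max())
cv2.imwrite("pics/c6.png",np.hstack([cv2.resize(z["p"][200:360,450:590],(400,457)),cv2.resize(cv2.imread("pics/scene6.png")[90:260,120:280],(400,457),interpolation=cv2.INTER_CUBIC)]))
E
```

```text
t 18.85 pos [ 0.495  -0.3229  0.3068] F [ 0.6253  0.077  -6.073 ] M [-0.0371  0.0312 -0.0354] open 0.19821945306433544
tool x [ 0.0005 -0.     -1.    ] y [0.2024 0.9793 0.0001] z [ 0.9793 -0.2024  0.0005]
tool z yaw -11.676801368701074
shift tool mm [37.133   0.3499  1.1988]
turn about tool x 0.0004048924981224495
shift after turning [37.133   0.3504  1.1987]
walls ((-0.00019555538892745972, -0.00015831738710403442), (0.12207996845245361, 0.20777297019958496), 89.55793762207031) [-0.1041  0.1038]
tab 87 0.11069530426109721 0.12490994178480662 -0.01628462354283191 0.024446812076283707
tab 173 -0.12168930830193747 -0.10430339007598222 -0.025569888513924326 0.025936866809328916
```

View pics/c6.png

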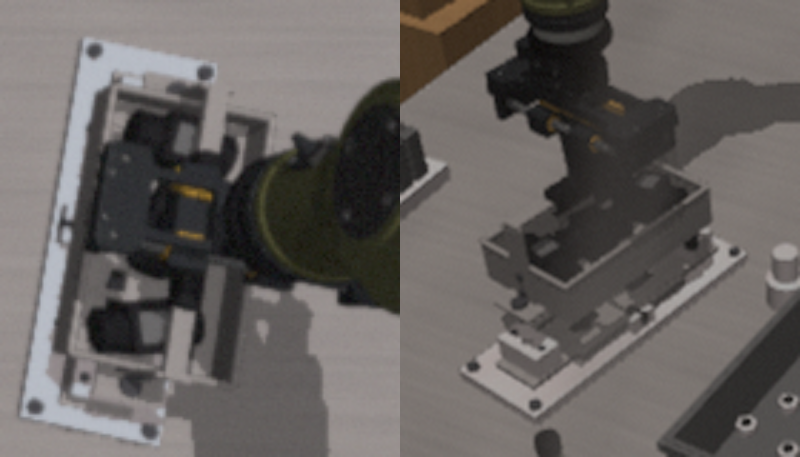

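>>> carry_out(
  targets="0 4 0 -0.3 0;0 6 0 0 0;0 5 0 0 0;0 3 0 0 0;0 1.5 0 0 0;0 1 0 0 0;0 1 0 0 0;0 0 0 0 0;0 0 0 0 0",
)

```text
clock: 19.7
tool_pos: [0.4946, -0.3228, 0.2853]
eef_rot: [0.072, 0.703, -0.072, 0.704]
contact_force: [-0.7, -0.2, -5.2]
opening: 0.197
```

>>> carry_out(
  targets="0 0.5 0 0 0;0 0.5 0 0 0;0 0.5 0 0 0;0 0.5 0 0 0;0 0 0 0 0",
)

```text
clock: 20.12
tool_pos: [0.4945, -0.3228, 0.2831]
eef_rot: [0.072, 0.703, -0.072, 0.703]
contact_force: [-1.2, 0.5, -6.3]
opening: 0.195
```

I'm already 2.6 mm below the landing height with no added force, so both pins are entering the holes.

>>> carry_out(
  targets="0 0.7 0 0 0;0 0.7 0 0 0;0 0.7 0 0 0;0 0.7 0 0 0;0 0 0 0 0",
)

```text
clock: 20.53
tool_pos: [0.4945, -0.3227, 0.2802]
eef_rot: [0.072, 0.704, -0.072, 0.703]
contact_force: [0.4, -0.2, -6.3]
opening: 0.196
```

>>> carry_out(
  targets="0 1 0 0 0;0 1 0 0 0;0 1 0 0 0;0 1 0 0 0;0 1 0 0 0;0 0 0 0 0;0 0 0 0 0",
)

```text
clock: 21.12
tool_pos: [0.4945, -0.3228, 0.2753]
eef_rot: [0.072, 0.703, -0.072, 0.703]
contact_force: [0.1, -0.4, -5.3]
opening: 0.197
```

```bash
python3 - <<'E'
from h import *
plan(.4963,-.3228,.2697,-11.7)
E
```

```text
t 21.1167 pos [ 0.4945 -0.3228  0.2753] F [ 0.0661 -0.4405 -5.2878] M [ 0.0647  0.0037 -0.0267] open 0.19678393952550108
tool x [-0.0001  0.0002 -1.    ] y [0.2023 0.9793 0.0002] z [ 0.9793 -0.2023 -0.0001]
tool z yaw -11.673422212959244
shift tool mm [5.5961 0.3255 1.7468]
turn about tool x 0.0004638698917549752
shift after turning [5.5961 0.3263 1.7467]
```

>>> carry_out(
  targets="0 0.8 0 0 0;0 0.8 0 0 0;0 0.8 0 0 0;0 0.8 0 0 0;0 0.8 0 0 0;0 0 0 0 0;0 0.5 0 0 0;0 0.5 0 0 0;0 0 0 0 0",
)

```text
clock: 21.87
tool_pos: [0.4945, -0.3228, 0.2703]
eef_rot: [0.072, 0.703, -0.072, 0.703]
contact_force: [0.2, 0.4, -5.7]
opening: 0.195
```

>>> carry_out(
  targets="0 0.4 0 0 0;0 0.3 0 0 0;0 0.3 0 0 0;0 0 0 0 0;0 0 0 0 0",
)

```text
clock: 22.28
tool_pos: [0.4945, -0.3228, 0.2697]
eef_rot: [0.072, 0.703, -0.072, 0.703]
contact_force: [-1.2, -0.5, -0.7]
opening: 0.196
```

At the expected seated height (0.2697) the weight has gone onto the nest. I'll release.

>>> carry_out(
  targets="0.3 0 0 0 0;0.4 0 0 0 0;0.5 0 0 0 0;0.6 0 0 0 0;0.7 0 0 0 0;0.8 0 0 0 0;0.8 0 0 0 0;0.8 0 0 0 0;0.8 0 0 0 0;0.8 0 0 0 0;0.8 0 0 0 0;0.8 0 0 0 0;0.8 0 0 0 0;0.8 0 0 0 0",
)

```text
clock: 23.45
tool_pos: [0.4945, -0.3228, 0.2694]
eef_rot: [0.072, 0.703, -0.072, 0.703]
contact_force: [0.0, 0.0, -0.5]
opening: 0.802
```

>>> carry_out(
  targets="0.8 -5 0 0 0;0.8 -12 0 0 0;0.8 -20 0 0 0;0.8 -25 0 0 0;0.8 -25 0 0 0;0.8 -25 0 0 0;0.8 -25 0 0 0;0.8 -20 0 0 0;0.8 -12 0 0 0;0.8 -5 0 0 0;0.8 0 25 0 0;0.8 0 35 0 0;0.8 0 38 0 0;0.8 0 38 0 0;0.8 0 38 0 0;0.8 0 38 0 0;0.8 0 25 0 0;0.8 0 0 0 0",
)

```text
clock: 24.95
tool_pos: [0.5433, -0.0834, 0.4439]
eef_rot: [0.07, 0.704, -0.066, 0.704]
contact_force: [0.8, 0.6, 0.3]
opening: 0.8
```

```bash
python3 - <<'E'
from h import *
plan(.4963,-.3228,.2697,-11.7)
for n in("top","scene"):
    p,d=eyes.snapshot(n); cv2.imwrite(f"pics/{n}7.png",p); np.savez(f"{n}7.npz",p=p,d=d)
z=np.load("top7.npz");P=cloud("top",z["d"])
a=np.radians(-11.7);ex=np.array([np.cos(a),np.sin(a)]);ey=np.array([-ex[1],ex[0]])
Q=P[...,:2]-np.array([.4963,-.3228]);X=Q@ex;Y=Q@ey;Z=P[...,2]
box=(abs(X)<.13)&(abs(Y)<.068)
m=box&(Z>.075)&(Z<.088);print("walls",m.sum(),cv2.minAreaRect(np.c_[X[m],Y[m]].astype(np.float32)))
m=m&((abs(Y)>.053)|(abs(X)>.097));print("plane",np.linalg.lstsq(np.c_[X[m],Y[m],np.ones(m.sum())],Z[m],rcond=None)[0])
for g in(1,-1):
    m=box&(Z>.037)&(Z<.05)&(X*g>.106)&(abs(Y)<.03);print("tab",m.sum(),np.median(Z[m]),X[m].min(),X[m].max(),Y[m].min(),Y[m].max())
E
```

```text
t 24.95 pos [ 0.5433 -0.0834  0.4439] F [0.7975 0.5699 0.2971] M [0.0907 0.0013 0.0056] open 0.8001386083691469
tool x [ 0.0013  0.0051 -1.    ] y [0.1918 0.9814 0.0052] z [ 0.9814 -0.1918  0.0003]
tool z yaw -11.0587894900841
shift tool mm [ 172.9334 -244.8738   -0.2256]
turn about tool x 0.011191234596424092
shift after turning [ 172.9334 -244.861     2.5148]
walls 39 ((0.09302963316440582, -0.05563690513372421), (0.024272168055176735, 0.010432920418679714), 40.3404426574707)
plane [0.0377 0.0035 0.0807]
  return _methods._mean(a, axis=axis, dtype=dtype,
  ret = ret.dtype.type(ret / rcount)
Traceback (most recent call last):
ValueError: zero-size array to reduction operation minimum which has no identity
```

View pics/top7.png

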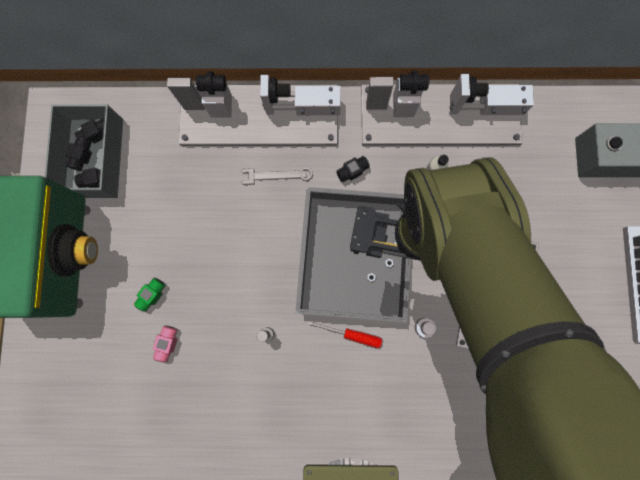

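View pics/scene7.png

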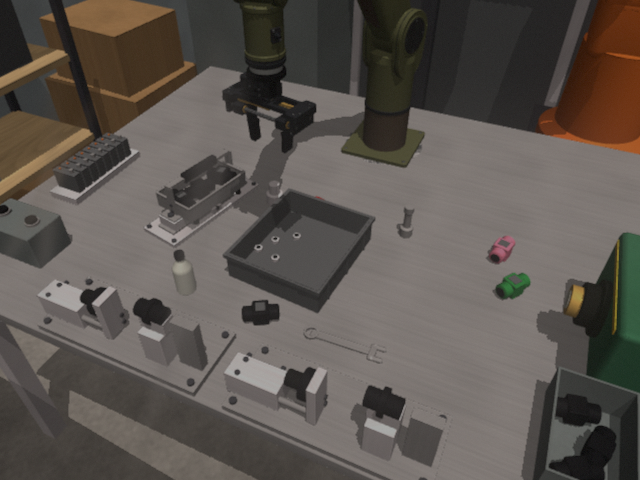

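The arm hides the sieve in the top view, so I'll move further in +y for a clear check. The scene shows it seated, with four nuts in the bin.

>>> carry_out(
  targets="0.8 0 25 0 0;0.8 0 38 0 0;0.8 0 38 0 0;0.8 0 38 0 0;0.8 0 38 0 0;0.8 0 38 0 0;0.8 0 38 0 0;0.8 0 38 0 0;0.8 0 25 0 0;0.8 0 0 0 0;0.8 0 0 0 0;0.8 0 0 0 0",
)

```text
clock: 26.05
tool_pos: [0.607, 0.2159, 0.443]
eef_rot: [0.072, 0.703, -0.074, 0.703]
contact_force: [0.8, -0.8, 0.7]
opening: 0.794
```

```bash
python3 - <<'E'
from h import *
for n in("top","scene"):
    p,d=eyes.snapshot(n); cv2.imwrite(f"pics/{n}8.png",p); np.savez(f"{n}8.npz",p=p,d=d)
z=np.load("top8.npz");P=cloud("top",z["d"])
a=np.radians(-11.7);ex=np.array([np.cos(a),np.sin(a)]);ey=np.array([-ex[1],ex[0]])
Q=P[...,:2]-np.array([.4963,-.3228]);X=Q@ex;Y=Q@ey;Z=P[...,2]
box=(abs(X)<.13)&(abs(Y)<.068)
m=box&(Z>.075)&(Z<.088);print("walls",m.sum(),cv2.minAreaRect(np.c_[X[m],Y[m]].astype(np.float32)))
m=m&((abs(Y)>.053)|(abs(X)>.097));print("plane",np.linalg.lstsq(np.c_[X[m],Y[m],np.ones(m.sum())],Z[m],rcond=None)[0])
for g in(1,-1):
    m=box&(Z>.037)&(Z<.05)&(X*g>.106)&(abs(Y)<.03)
    if m.sum():print("tab",m.sum(),np.median(Z[m]),X[m].min(),X[m].max(),Y[m].min(),Y[m].max())
# compare bystanders between top0 and top8
d0=cv2.absdiff(np.load("top0.npz")["p"],z["p"]).max(2)
print("diff px", [ (k,int((d0[v0:v1,u0:u1]>40).sum())) for k,(u0,u1,v0,v1) in dict(spacer=(412,440,315,342),oiler=(425,452,150,185),driver=(308,385,320,350),wrench=(238,315,163,188),spare=(335,370,152,184),plug=(255,278,322,348)).items()])
cv2.imwrite("pics/c8.png",np.hstack([cv2.resize(z["p"][200:360,450:590],(400,457),interpolation=cv2.INTER_CUBIC),cv2.resize(cv2.imread("pics/scene8.png")[130:260,130:300],(400,457),interpolation=cv2.INTER_CUBIC)]))
E
```

```text
walls 1928 ((-0.001989424228668213, -0.0008283443748950958), (0.1228286549448967, 0.20811648666858673), 89.83484649658203)
plane [-0.0004  0.006   0.0836]
tab 124 0.04417142436127849 0.10808839854202852 0.12612332068982388 -0.026951142858827055 0.027748802934401063
tab 232 0.044739995101533474 -0.1258679450669493 -0.10603326960189664 -0.028647960996445704 0.02836805788019899
diff px [('spacer', 0), ('oiler', 0), ('driver', 17), ('wrench', 103), ('spare', 0), ('plug', 450)]
```

View pics/c8.png

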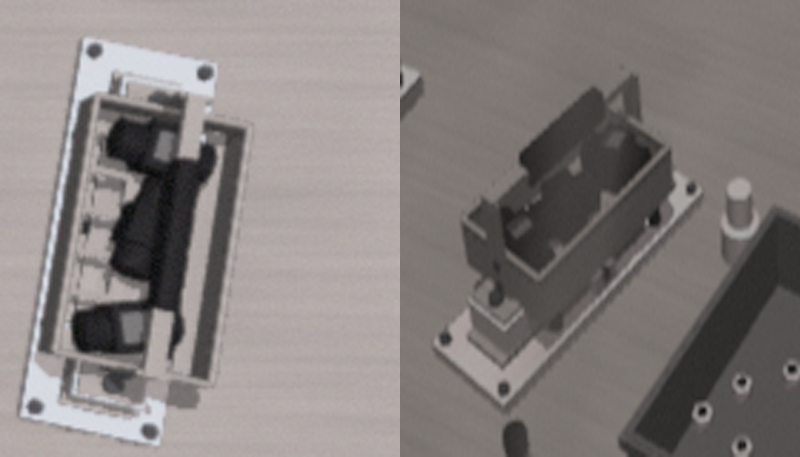

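View pics/top8.png

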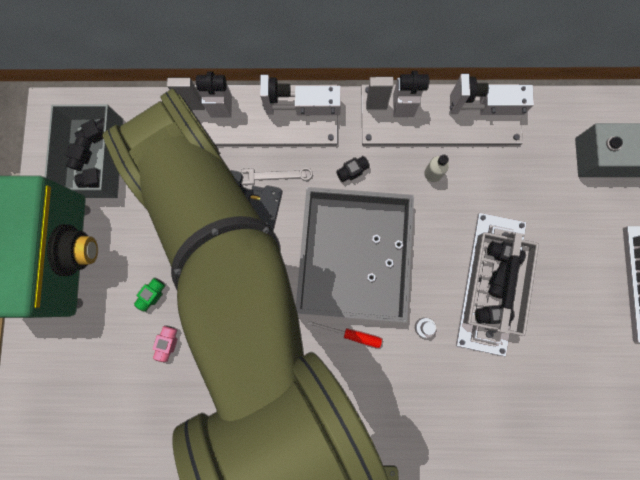

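```bash
python3 - <<'E'
from plant import r
s=r.get_state();print(s["clock"],abs(s["qd"]).max(),s["contact_force"]);print(r.finish_job())
E
```

```text
26.15 0.011360263742784498 [0.71262382 0.29742854 0.05800239]
the job is handed in; nothing more can be done
None
```

The sieve is home in the docking nest with all three couplings in it, and all four nuts are in the catch bin. I handed the job in at 26.2 s of the 67 s allowed; no verdict was reported.

- **Sorting:** I lifted the sieve level by its handle and shook it side to side over the bin. I also gave it a few small jerks of up to 10 mm lengthwise, because I thought two nuts were straddling the sheet's bars. I did not check those two by depth then; one nut I measured right after the jerks was already on the bin floor.
- **Docking:** The rail's position came from the camera images of its blocks. Both pins entered at the first try with no measurable extra force. The sieve's weight went onto the nest exactly at the seated height, and I then let go.

The last checks before handing in:
- **Sieve height and level:** The wall tops measured 83.6 mm above the bench, about 82 mm expected. It is level to about 0.006 rad.
- **Sieve position:** It is within about 2 mm of the block centre along the nest and 1 mm across it. It is turned no more than 0.01 rad from the nest's axis.
- **Nuts and couplings:** Four nuts are visible on the bin floor and three couplings in the sieve.
- **Bystanders:** The spacer, oiler and spare coupling show no change in the images. The check did show changes at the wrench, plug gauge and screwdriver. The arm hid the gauge and part of the screwdriver in that last view, and was next to the wrench, so I did not confirm those three by measurement. In the previous scene picture, taken after the sieve was released, the wrench and gauge looked unmoved, and the last top view shows the screwdriver's handle in place.

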